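# Clip the stirrer timer onto the bench rail

### The arm

A 7-joint arm with a two-finger parallel gripper is mounted at the origin on the work surface. World frame = base frame: x ahead of the robot, y to its left, z up, the work surface at z = 0. Lengths are in m, angles in rad, forces in N, time in s.
With the tool pointing down it reaches from about 0.425 to 0.8 m from the base axis. Payload 8.3 kg.
Tool frame: the origin (TCP) lies on the centre line of the jaws, within the pads' length; the fingertips stand 25 mm ahead of it and the grasp point (between the pads) lies 6 mm ahead of it (manip.tips_ahead is the distance from the TCP to the fingertips, in m); z points along the fingers, x is the direction in which the jaws open and shut, and the axes are right-handed (so a half turn about z gives the same grasp; the last joint's range is limited). The gripper opens to 85 mm and grips with 20 to 120 N. Pads are 22 mm wide; open, the fingers measure 114 mm over their backs; the gripper's body (76 mm by 85 mm) begins 54 mm behind the grasp point. The pads swing forward as they close: fully open they stand 13 mm farther back than shut.
Start: joints at [-1.317, 0.383, 0.016, 1.37, -0.006, 1.388, -0.046], TCP at [0.195, 0.594, 0.256] pointing down, gripper open.
Joint ranges: [-2.95, 2.95], [-0.25, 2.06], [-1.52, 1.56], [0.18, 2.33], [-1.44, 4.58], [0.02, 2.06], [-3.01, 3.01]. Speed limits (rad/s): [2.39, 2.39, 3.01, 3.01, 3.14, 3.14, 3.14].

### API

Orientations are given as [roll, pitch, yaw] about the fixed x, y, z axes, in that order (R = Rz(yaw) Ry(pitch) Rx(roll)).
In Python, from rig import manip gives the robot as it stands. The module is installed in compiled form; this text tells all that it offers. Calls block until the motion is done:
- manip.move_ptp(position, orientation): joint-space move of the TCP to a pose.
- manip.servo_line(position, rate=0.15, frame=None, contact_N=None): straight line of the TCP; frame=None keeps the orientation; rate is the mean speed in m/s. With contact_N (N) it stops when the force on the tool has changed by that much, and returns True; else False.
- manip.move_joints(angles): joint-space move.
- manip.gripper_to(opening): finger opening in m; the grip force is fixed at half the most; returns when the fingers have stopped.
- manip.hold(seconds).
- manip.ik(position, orientation): joint angles nearest the present ones, or None.
- manip.read_state(): the state.
- manip.snapshot(name): name is "side" or "top" or "wrist"; returns a dict with "img" (400x640x3 uint8, red, green, blue), "fx", "fy", "cx", "cy" (pixels), "D" ([k1, k2, p1, p2, k3] as OpenCV has them; the pictures are not rectified), "pose" (4x4, takes a point from camera to world coordinates). Camera axes: x right, y up, looking along -z (the intrinsics and any distortion apply to the point x, -y, -z); pixel columns grow to the right and rows downward; lengths in m; the calibration is good to about 2 mm. A picture is of the moment at which its call begins. There is no depth.
A pose or a line that the arm cannot do raises manip.MotionError and nothing moves.
- manip.close_job(): hands the job in, once; it reports no verdict.
Trained networks look in a picture, given as the dict that the camera call returned (one of the last four; its "shot" number tells which), for a name from the list of things; names that differ only in an ending like _2 or _b are one class to them, and where a whole thing is asked for, a point or a joint stands for the part that bears it (a point fixed in the world has none). Each returns a list of dicts, best first, with "conf" (0 to 1); they miss things now and then, are a little off and sometimes report something else, mostly with a low value. They report only what shows in the picture. A call takes as long as a camera call. They do not tell look-alikes from the thing itself.
- manip.find_in(picture, name): "rect" ([centre column, centre row, width, height] in pixels, round what is visible of it).
- manip.landmark_of(picture, name): "xy" ([column, row] in pixels: a listed point, or the origin of a listed thing).
The state is a dict: "clock": time; "joint_pos": joint angles; "joint_vel": joint speeds; "joint_efforts": joint torques, N m; "tool_pos": TCP position; "ee_rot": TCP orientation; "ft_force": force on the tool from outside, world axes, zero at the start; "moment": the same for the moment, N m; "grip_width": finger opening in m.
Only numpy, scipy, OpenCV 4.12 (cv2) and the standard library are available. Lean on these libraries where they do the work, as an engineer would, in place of code of your own. Each camera call takes 0.05 s, during which the arm holds its last target.

### The job

Clip the timer module, the grey one with the round dial, onto the free stretch of the low aluminium rail on the pharmacy bench. Hold it with its foot side raised, hook its rigid lip under the rail's robot-side edge, then rock it down until the black sprung foot clicks under the far edge. Let go, leaving it sitting flat on the rail.

Things in the scene. Friction and masses are not known exactly. Their poses are not given: they have to be found in the camera images.
- timer: Loose grey block with black dial (10 mm) on top, 0.24 kg; the other loose grey unit has keys, no lip. Sizes in mm. Origin: centre underneath, at bench level as it stands; +x points from lip to foot, starting within 0.3 rad of world x. Block x +-37, y +-22 (grip here), z 17 to 72; its belly (z 17) sits on the rail. Under the -x end a rigid wall, x -37 to -31, z 0 to 17, carries the lip.
- timer_lip (a point): Upper corner of the lip's tip: module x -23, y 0, z 6 mm, axes as the module's. The lip runs from the wall at x -31 to x -23, pointing to +x, z 0 up to 6 (tip) or 10 (wall), 40 mm wide. The mouth between lip and belly is 11 mm high at the tip, 7 mm at the wall; tilt the module about 20 degrees, foot side up, to slip it over the plate's edge.
- timer_foot (a joint): Black sprung foot, 28 mm wide, under the module's +x end, tab to x 53 mm. Value: m pushed out along +x; 0 at rest and when clicked in, at most 0.009. 600 N/m, preload 1.8 N. Catch tip at x 25, its top at z 12.5 mm; a ramp from the tip (z 11) to x 34, z 0. Pressing 5 to 10 N down at the foot on the rail's far edge pushes it out 5 mm, then it snaps under.
- rail: Fixed aluminium T-rail along its y; +x away from the robot, within 0.2 rad. Sizes in mm. Plate x +-30, 3 thick, top at z 32, on a web x +-14: both edges overhang, 29 free below. Origin: on the bench under the middle of the free stretch, y -105 (fitted unit, top z 68) to y 107 (end stop, top z 46). Seated, the module's axes match the rail's, its origin 15 above the rail's, x within 3.
Things that resemble listed ones, but are neither listed nor needed, are in the scene too. Leave any blue look-alike of the timer alone.

How it is judged:
On the way:
1. the lip is hooked under the rail's robot-side edge while the foot side is still raised (x of timer_lip in the frame of rail between -0.028 and -0.01 m and z of timer_lip in the frame of rail between 0.005 and 0.03 m and y of timer_lip in the frame of rail between -0.09 and 0.09 m and angle between timer's own z axis and vertical above 0.12 rad), for 0.1 s.
At the end, for the whole second after the job is handed in: Timer on the free stretch (within 90 mm of its middle), lip tip 2 mm or more under the robot-side edge, belly within 4 mm of the plate, tilt under 0.06 rad, turned under 0.12 rad from the rail, foot within 2 mm of rest, module released and still (x of timer_lip in the frame of rail between -0.028 and -0.01 m and z of timer_lip in the frame of rail between 0.005 and 0.03 m and y of timer_lip in the frame of rail between -0.09 and 0.09 m and angle between timer's own z axis and vertical below 0.06 rad and angle between the x axis of timer and the x axis of rail, either way round below 0.12 rad and value of joint timer_foot below 0.002 m and z of timer in the frame of rail between 0.011 and 0.019 m and linear speed of timer below 0.02 m/s); the robot touches nothing.
It also fails if it takes over 42 s, if anything falls off the work surface, if the arm or the gripper's body presses on something with over 40 N, if the wrist force passes 120 N, or if a joint passes its speed limit or range.

## Working session

There is one attempt and no reset: what is moved stays moved. The work goes in short steps, each a Python script; the robot and the scene stay as the last script left them, time stands still between calls to the robot, and variables do not carry over. Pictures are saved under pics/ and viewed, and the job is handed in when it is done.

```bash
ls; mkdir -p pics; cat > h.py <<'E'
import numpy as np, cv2
from rig import manip
from scipy.spatial.transform import Rotation as Rn
def save(s,n): cv2.imwrite('pics/'+n+'.png',s['img'][:,:,::-1])
def K(s): return np.array([[s['fx'],0,s['cx']],[0,s['fy'],s['cy']],[0,0,1.]])
def ray(s,px):
    u=cv2.undistortPoints(np.array([[px]],float),K(s),np.array(s['D'],float))[0,0]
    T=np.array(s['pose']); d=T[:3,:3]@np.array([u[0],-u[1],-1.]); return T[:3,3],d
def atz(s,px,z):
    o,d=ray(s,px); return o+d*(z-o[2])/d[2]
def proj(s,P):
    T=np.array(s['pose']); P=np.atleast_2d(P); c=(P-T[:3,3])@T[:3,:3]; c=c*[1,-1,-1]
    return cv2.projectPoints(c.reshape(-1,1,3),np.zeros(3),np.zeros(3),K(s),np.array(s['D'],float))[0][:,0]
E
python3 - <<'E'
from h import *
for c in ['top','side','wrist']:
    s=manip.snapshot(c); save(s,c+'0'); print(c,np.round(s['pose'],3).tolist(),s['fx'],s['D'])
    for n in ['timer','rail','timer_lip','timer_foot']:
        try: print(n,[(np.round(d['rect']).tolist(),round(d['conf'],2)) for d in manip.find_in(s,n)],[(np.round(d['xy'],1).tolist(),round(d['conf'],2)) for d in manip.landmark_of(s,n)])
        except Exception as e: print(n,e)
print(manip.read_state())
E
```

```text
pics
top [[-0.023, 0.981, -0.193, 0.344], [-1.0, -0.018, 0.025, -0.014], [0.021, 0.193, 0.981, 0.763], [0.0, 0.0, 0.0, 1.0]] 396.6914196448248 [-0.08968966  0.          0.          0.          0.        ]
timer [([331.0, 277.0, 43.0, 48.0], 0.97), ([412.0, 144.0, 49.0, 51.0], 0.93), ([378.0, 217.0, 34.0, 48.0], 0.64)] [([372.9, 218.9], 0.91), ([405.9, 148.5], 0.88), ([327.2, 276.0], 0.82)]
rail [([298.0, 127.0, 144.0, 47.0], 0.67)] [([287.6, 136.1], 0.9)]
timer_lip [([379.0, 218.0, 34.0, 43.0], 0.84), ([414.0, 142.0, 49.0, 52.0], 0.66)] [([334.8, 287.5], 0.95), ([417.4, 153.8], 0.88), ([373.6, 232.0], 0.68)]
timer_foot it knows: rail, timer, timer_lip
side [[-0.99, 0.101, -0.103, 0.425], [-0.144, -0.682, 0.717, 0.468], [0.002, 0.724, 0.69, 0.49], [0.0, 0.0, 0.0, 1.0]] 409.0151645660031 [-0.0166742  0.         0.         0.         0.       ]
timer [([353.0, 144.0, 52.0, 49.0], 0.6), ([411.0, 184.0, 60.0, 56.0], 0.58)] [([354.3, 161.7], 0.79), ([410.3, 196.6], 0.67), ([289.4, 131.7], 0.59)]
rail [([236.0, 198.0, 86.0, 140.0], 0.73)] [([239.9, 211.3], 0.98)]
timer_lip [([290.0, 115.0, 
[... 480 characters left out ...]
.2, 'joint_pos': array([-1.31689939,  0.38340591,  0.0164041 ,  1.37008817, -0.00627974,
        1.38819125, -0.04650498]), 'joint_vel': array([-9.01039178e-05,  1.25312821e-04,  9.14495208e-04,  8.67284946e-05,
        1.41890642e-03, -1.34199999e-03, -1.07301643e-04]), 'joint_efforts': array([-2.96314111e-04, -6.27355671e+01,  8.42481852e-01, -3.72078216e+01,
        1.63926190e-02,  3.12906355e-03, -1.44618747e-05]), 'tool_pos': array([0.1946654 , 0.59390282, 0.25628107]), 'ee_rot': array([-3.14155562e+00,  4.42988026e-05,  1.25404050e+00]), 'ft_force': array([0.15159696, 0.35650828, 0.18831485]), 'moment': array([-0.00661599,  0.01580119,  0.01272222]), 'grip_width': 0.08522099798901034}
```

View pics/top0.png

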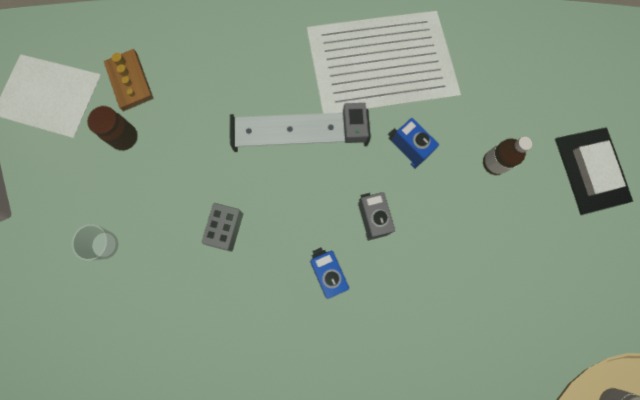

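View pics/side0.png

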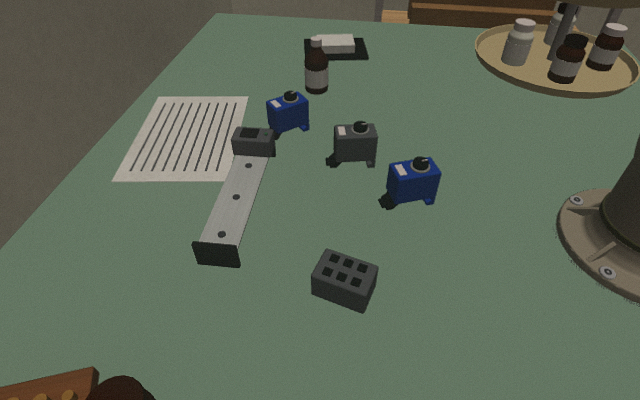

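```bash
python3 - <<'E'
import cv2,numpy as np
t=cv2.imread('pics/top0.png');s=cv2.imread('pics/side0.png')
a=cv2.resize(t[100:310,200:460],None,fx=3,fy=2.8,interpolation=2)
cv2.imwrite('pics/topc.png',a[:600,:800])
b=cv2.resize(s[90:290,200:460],None,fx=3,fy=3,interpolation=2)
cv2.imwrite('pics/sidec.png',b)
E
```

```text
(no output)
```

View pics/topc.png

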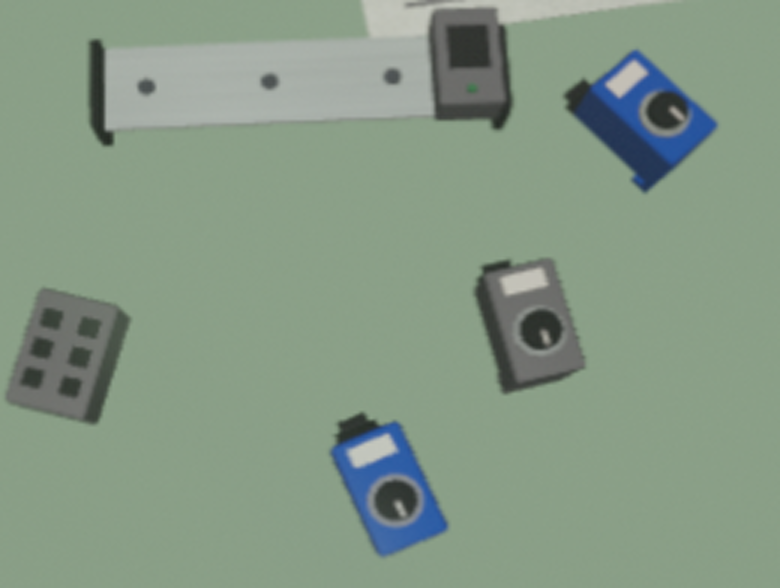

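View pics/sidec.png

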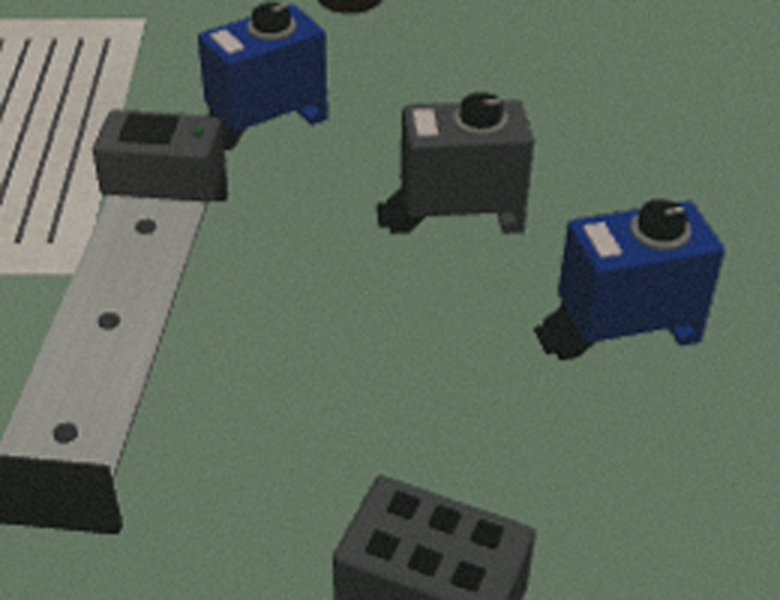

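Candidates in the top picture: grey unit with dial (378,217), blue look-alikes (331,277) and (412,144), grey keyed unit (222,226), and grey unit already fitted on the rail (356,122). By the description I choose (378,217): it is grey with a dial, and the crops show its black foot pointing up-image (+x). The rail's free stretch is around (290,129).

```bash
cat >> h.py <<'E'
from scipy.optimize import least_squares
def fit(obs,x0):
    # obs: list of (snap, localpts Nx3, px Nx2)
    def res(q):
        c,s_=np.cos(q[2]),np.sin(q[2]); R=np.array([[c,-s_,0],[s_,c,0],[0,0,1]]); r=[]
        for s,L,p in obs: r.append((proj(s,np.asarray(L)@R.T+[q[0],q[1],0])-p).ravel())
        return np.concatenate(r)
    o=least_squares(res,x0); return o.x,res(o.x)
E
python3 - <<'E'
from h import *
t=manip.snapshot('top'); s=manip.snapshot('side')
ct=lambda P:np.array(P,float)/[3,2.8]+[200,100]
cs=lambda P:np.array(P,float)/3+[200,90]
# order: foot-left(+y), foot-right(-y), lip-right, lip-left ; z 72
L=np.array([[.037,.022,.072],[.037,-.022,.072],[-.037,-.022,.072],[-.037,.022,.072]])
pt=ct([(485,276),(552,259),(584,367),(512,385)])
ps=cs([(405,143),(403,106),(519,100),(533,139)])
for nm,o in (('top',[(t,L,pt)]),('side',[(s,L,ps)]),('both',[(t,L,pt),(s,L,ps)])):
    x,r=fit(o,[.4,-.1,0]); print('timer',nm,np.round(x,4),np.round(r,1))
LR=np.array([[.03,.107,.032],[-.03,.107,.032],[.03,-.105,.032],[-.03,-.105,.032]])
rt=ct([(105,48),(105,130),(430,37),(433,117)])
LS=LR[[0,1,3]]; rs=cs([(0,455),(112,465),(207,202)])
for nm,o in (('top',[(t,LR,rt)]),('side',[(s,LS,rs)]),('both',[(t,LR,rt),(s,LS,rs)])):
    x,r=fit(o,[.6,0,0]); print('rail',nm,np.round(x,4),np.round(r,1))
T=np.array(s['pose'])
st=manip.read_state();w=manip.snapshot('wrist')
R=Rn.from_euler('xyz',st['ee_rot']).as_matrix()
W=np.array(w['pose']);print('cam in tool',R.T@(W[:3,3]-st['tool_pos']),R.T@W[:3,:3],w['cx'],w['cy'])
E
```

```text
timer top [ 0.4539 -0.1389  0.2085] [-1.  -1.   0.2 -0.3  0.4  1.   0.4  0.3]
timer side [ 0.4549 -0.1356  0.2102] [ 0.3  0.9 -1.2 -1.2  0.8 -0.6  0.1  0.6]
timer both [ 0.4544 -0.1381  0.2093] [-1.5 -1.3 -0.3 -0.6 -0.1  0.7 -0.1  0.   0.7  0.  -0.8 -1.9  1.1 -1.3
  0.4 -0.2]
rail top [0.6324 0.0168 0.0235] [ 0.3  0.1  0.3 -0.3 -0.7  0.   0.2  0.1]
rail side [0.6305 0.0109 0.0298] [-1.8  0.5  1.3  1.   0.5 -2.6]
rail both [0.6309 0.0142 0.0313] [ 1.5  1.2  1.7  0.8  0.5  0.3  1.7  0.4 -2.8  2.2  0.5  2.7 -0.2 -1.5]
cam in tool [ 0.00026723 -0.0734266  -0.11663151] [[ 9.99999348e-01  7.35086381e-04 -8.73731066e-04]
 [ 4.54786807e-04 -9.58309241e-01 -2.85732728e-01]
 [-1.04734279e-03  2.85732144e-01 -9.58308951e-01]] 322.8308910382022 196.22190287181715
```

```bash
cat >> h.py <<'E'
RTM=np.array([[0,1,0],[1,0,0],[0,0,-1.]])  # tool axes in module frame
GX,GZ=0.005,0.048
def tool_of(Rm,pm,g=None):
    g=np.array([GX,0,GZ+.006]) if g is None else g
    return pm+Rm@g, Rn.from_matrix(Rm@RTM).as_euler('xyz')
def mod_of(st,g=None):
    g=np.array([GX,0,GZ+.006]) if g is None else g
    Rm=Rn.from_euler('xyz',st['ee_rot']).as_matrix()@RTM.T
    return Rm,st['tool_pos']-Rm@g
def Rz(a): return Rn.from_euler('z',a).as_matrix()
def hook(rail,th,dx=0,dz=0,ry=0,ax=-.029,g=None):
    A=np.array([ax,0,.017]); C=np.array([-.030+dx,ry,.032+dz])
    Rl=Rn.from_euler('y',-th).as_matrix(); R0=Rz(rail[2])
    return tool_of(R0@Rl, np.array([rail[0],rail[1],0])+R0@(C-Rl@A),g)
RAIL=[.632,.016,.025]; TIM=[.4544,-.1381,.209]
E
python3 - <<'E'
from h import *
p,o=tool_of(Rz(TIM[2]),np.array([TIM[0],TIM[1],0]))
print(p,o,np.round(manip.ik(p,o),2),np.round(manip.ik(p+[0,0,.1],o),2))
for th,dx,dz in ((.36,-.03,.03),(.36,0,0),(0,0,0)):
    p,o=hook(RAIL,th,dx,dz); print(p,o,manip.ik(p,o))
E
```

```text
[ 0.45929119 -0.13706259  0.054     ] [3.14159265 0.         1.77979633] [-0.6   0.44  1.    2.03 -0.47  0.92  2.43] [-0.72  0.25  1.08  1.93 -0.25  1.1   2.24]
[0.59079922 0.01496977 0.10860551] [2.78159265 0.         1.59579633] [-0.64068258  0.25286297  0.62260054  2.00617353 -0.24668883  0.57910972
  1.71885753]
[0.62078985 0.01571969 0.07860551] [2.78159265 0.         1.59579633] [-0.56623119  0.36220088  0.56573041  1.95291079 -0.34906539  0.54014746
  1.80028189]
[0.63599875 0.01609999 0.069     ] [-3.14159265  0.          1.59579633] [-0.44299719  0.60053112  0.51715454  1.574858   -0.32724767  1.05350023
  1.7578827 ]
```

```bash
python3 - <<'E'
from h import *
p,o=tool_of(Rz(TIM[2]),np.array([TIM[0],TIM[1],0]))
manip.move_ptp(p+[0,0,.13],o)
s=manip.snapshot('wrist'); save(s,'w1')
st=manip.read_state(); print(st['clock'],st['tool_pos'],p)
L=np.array([[.037,.022,.072],[.037,-.022,.072],[-.037,-.022,.072],[-.037,.022,.072]])
print(proj(s,L@Rz(TIM[2]).T+[TIM[0],TIM[1],0]))
E
```

```text
4.15 [ 0.45966081 -0.13638853  0.18403107] [ 0.45929119 -0.13706259  0.054     ]
[[349.55145116 241.44927547]
 [292.45733197 241.42885756]
 [289.72373684 145.07232844]
 [352.12046256 145.11409076]]
```

View pics/w1.png

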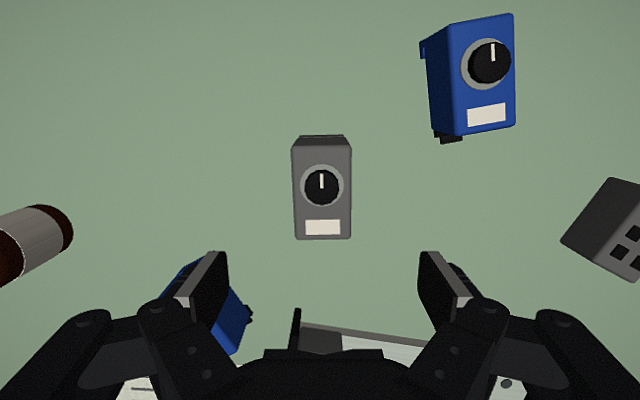

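The wrist picture shows the grey dial unit centred at (322,190). Its top corners are near (351,239), (295,239), (292,147) and (351,147), within 2 px of prediction. The blue units are clear of the fingers. I descend and grip.

```bash
python3 - <<'E'
from h import *
p,o=tool_of(Rz(TIM[2]),np.array([TIM[0],TIM[1],0]))
c=manip.servo_line(p,rate=.15,frame=None,contact_N=15); print('contact',c)
manip.gripper_to(0.03)
st=manip.read_state(); print(st['clock'],st['tool_pos'],st['grip_width'],st['ft_force'])
print(manip.servo_line(p+[0,0,.12],rate=.15))
st=manip.read_state(); print(st['clock'],st['tool_pos'],st['grip_width'],st['ft_force'])
for c in ['side','top']:
    s=manip.snapshot(c); save(s,c+'2')
b=cv2.resize(s['img'][90:330,200:500,::-1],None,fx=2.5,fy=2.5);cv2.imwrite('pics/top2c.png',b)
E
```

```text
contact False
5.625 [ 0.45985935 -0.13706501  0.05465551] 0.04337879660478691 [-1.36371793  0.47078229  6.15604514]
False
6.575 [ 0.45869565 -0.13668666  0.17312861] 0.04337274570420513 [ 0.09366511  0.71270696 -2.49932661]
```

View pics/side2.png

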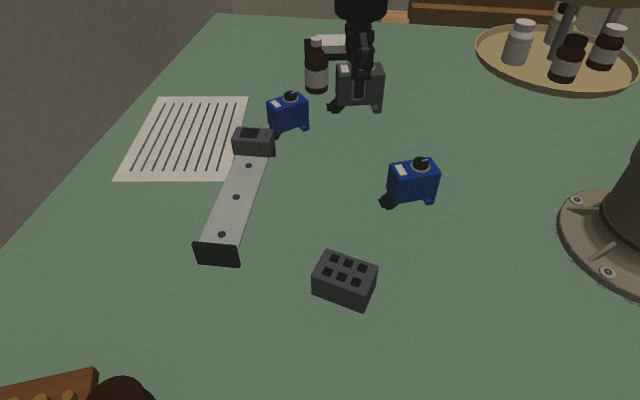

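```bash
python3 - <<'E'
from h import *
p,o=hook(RAIL,.36,-.04,.06); manip.move_ptp(p,o)
manip.hold(.3)
st=manip.read_state(); print(st['clock'],st['tool_pos'],p,st['ee_rot'],o,st['ft_force'])
for c in ['side','top','wrist']:
    s=manip.snapshot(c); save(s,c+'3'); np.save('pics/%s3.npy'%c,s,allow_pickle=True)
    if c=='side':
        b=cv2.resize(s['img'][60:310,150:410,::-1],None,fx=2.4*1.2,fy=2.4,interpolation=2);cv2.imwrite('pics/side3c.png',b)
        print(proj(s,mod_of(st)[1]+np.array([[-.037,.022,.072],[.037,.022,.072],[.037,.022,.017],[-.037,.022,0],[-.037,.022,.017]])@mod_of(st)[0].T).round(1))
E
```

```text
7.7917 [0.58084487 0.01357423 0.13884024] [0.58080235 0.01471979 0.13860551] [ 2.78148514e+00 -6.99292056e-05  1.59412919e+00] [2.78159265 0.         1.59579633] [-0.23400343 -0.84870658 -1.83926458]
[[289.1 154.5]
 [237.4 135.3]
 [229.4 163.8]
 [274.9 188.8]
 [278.  181.2]]
```

View pics/side3c.png

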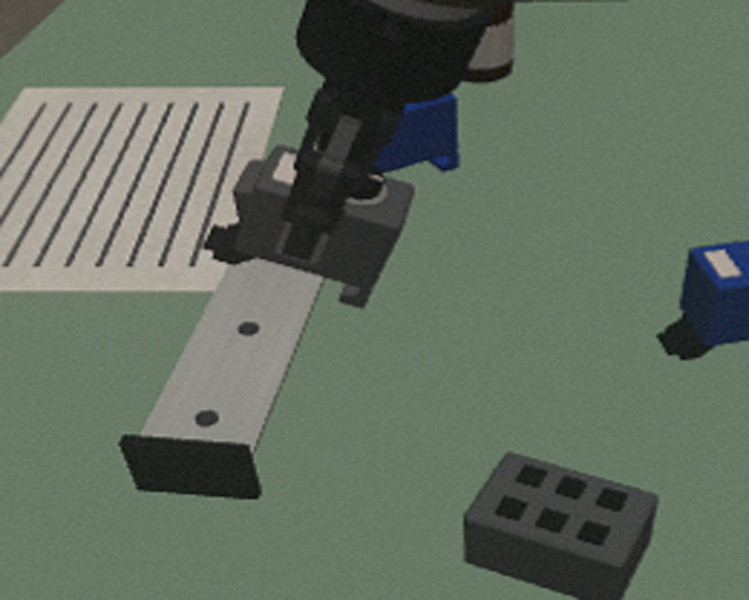

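View pics/wrist3.png

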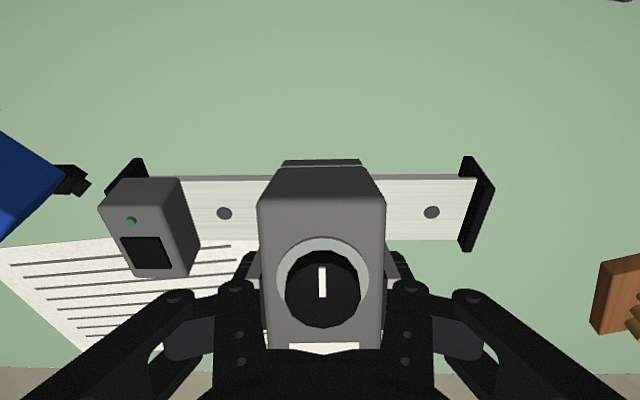

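```bash
python3 - <<'E'
from h import *
s=np.load('pics/wrist3.npy',allow_pickle=True).item(); t=np.load('pics/top3.npy',allow_pickle=True).item(); sd=np.load('pics/side3.npy',allow_pickle=True).item()
def rl(P): return np.asarray(P)@Rz(RAIL[2]).T+[RAIL[0],RAIL[1],0]
P=[[-.03,.107,.032],[.03,.107,.032],[-.03,-.05,.032],[-.03,.05,.032],[-.03,-.105,.032],[-.03,.05,.029],[0,.07,.032],[0,-.07,.032]]
for q in(s,t,sd): print(proj(q,rl(P)).round(1).tolist())
b=cv2.resize(s['img'][145:265,90:510,::-1],None,fx=1.9,fy=4,interpolation=2);cv2.imwrite('pics/w3c.png',b)
E
```

```text
[[472.2, 181.1], [452.1, 240.8], [252.9, 181.5], [392.8, 181.2], [176.3, 181.6], [392.1, 178.9], [413.7, 213.2], [232.1, 213.6]]
[[235.7, 146.4], [235.6, 117.5], [316.7, 143.1], [265.1, 145.2], [345.0, 142.0], [265.3, 145.7], [254.6, 131.0], [326.2, 128.2]]
[[236.3, 248.6], [195.6, 244.6], [261.3, 176.5], [246.4, 219.4], [268.3, 156.5], [246.7, 220.8], [223.4, 227.4], [247.1, 167.6]]
```

View pics/w3c.png

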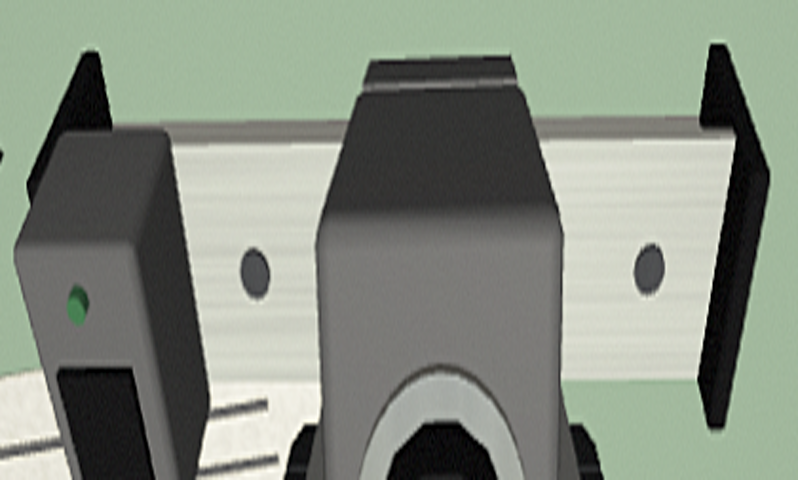

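```bash
python3 - <<'E'
from h import *
s=np.load('pics/wrist3.npy',allow_pickle=True).item(); t=np.load('pics/top3.npy',allow_pickle=True).item()
# line-based fit: near edge points, far edge points, end y
L=[[-.03,.107,.032],[.03,.107,.032]]; px=np.array([[477,178.5],[457,240.]])
near=np.array([[190,180.7],[260,180.3],[390,179.8]]); 
W=[atz(s,p,.032)[:2] for p in list(near)+[(477,178.5)]]; F=[atz(s,p,.032)[:2] for p in [(200,240.5),(390,240.2),(457,240)]]
print(np.round(W,4),np.round(F,4))
for n,Q in(('n',W),('f',F)):
    Q=np.array(Q);k=np.polyfit(Q[:,1],Q[:,0],1);print(n,k,'yaw',-np.arctan(k[0]),'x at y.015',np.polyval(k,.015))
E
```

```text
[[ 0.6036 -0.0796]
 [ 0.6021 -0.0295]
 [ 0.5996  0.063 ]
 [ 0.597   0.125 ]] [[ 0.6637 -0.0849]
 [ 0.6597  0.0721]
 [ 0.6583  0.1276]]
n [-0.03144235  0.60120069] yaw 0.03143199853954865 x at y.015 0.6007290525646625
f [-0.02506742  0.66152038] yaw 0.025062170332139554 x at y.015 0.6611443672134921
```

```bash
sed -i 's/^RAIL=.*/RAIL=[.631,.0185,.028]; TIM=[.4544,-.1381,.209]/' h.py; python3 - <<'E'
from h import *
p,o=hook(RAIL,.36,-.03,.0015); print(manip.servo_line(p,rate=.1,frame=o,contact_N=8))
manip.hold(.2)
st=manip.read_state(); print(st['clock'],st['tool_pos']-p,st['ft_force'])
for c in ['side','wrist']:
    s=manip.snapshot(c); save(s,c+'4')
    if c=='side':
        R,pm=mod_of(st)
        b=cv2.resize(s['img'][110:260,170:330,::-1],None,fx=4.5,fy=4,interpolation=2);cv2.imwrite('pics/side4c.png',b)
        q=proj(s,pm+np.array([[-.037,.022,.072],[.037,.022,.072],[.037,.022,.017],[-.037,.022,0],[-.037,.022,.017],[-.023,.02,.006]])@R.T); print(((q-[170,110])*[4.5,4]).round())
E
```

```text
False
8.8833 [0.00041996 0.00015933 0.00076145] [-0.11533872  0.67780123 -1.81640008]
[[516. 307.]
 [297. 238.]
 [264. 337.]
 [457. 426.]
 [470. 400.]
 [424. 402.]]
```

View pics/side4c.png

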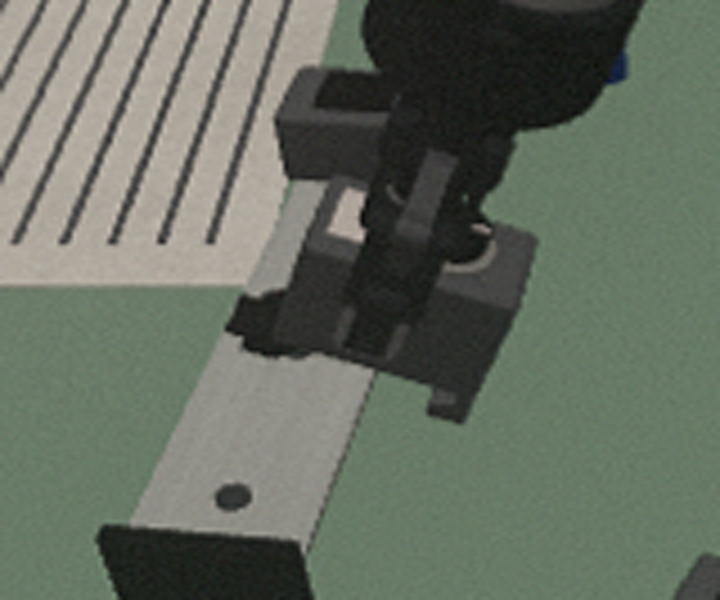

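The side crop shows the timer tilted in the grip, with its lip at about (440,410), outside the rail edge at (372,375). That is within ~2 px of my model. I slide it in with contact detection.

```bash
python3 - <<'E'
from h import *
p,o=hook(RAIL,.36,.003,.0015); c=manip.servo_line(p,rate=.05,frame=o,contact_N=4); st=manip.read_state()
print(c,st['clock'],(st['tool_pos']-p),st['ft_force'])
manip.hold(.15)
st=manip.read_state();print((st['tool_pos']-p),st['ft_force'])
for c in ['side','wrist']:
    s=manip.snapshot(c); save(s,c+'5')
    if c=='side':
        R,pm=mod_of(st)
        b=cv2.resize(s['img'][110:260,170:330,::-1],None,fx=4.5,fy=4,interpolation=2);cv2.imwrite('pics/side5c.png',b)
E
```

```text
True 9.6083 [-0.00137128  0.00010848 -0.00077438] [1.14543505 0.23653868 0.9786427 ]
[-0.00184258  0.00010625 -0.00093089] [ 1.08914132  0.10493477 -0.08476023]
```

View pics/side5c.png

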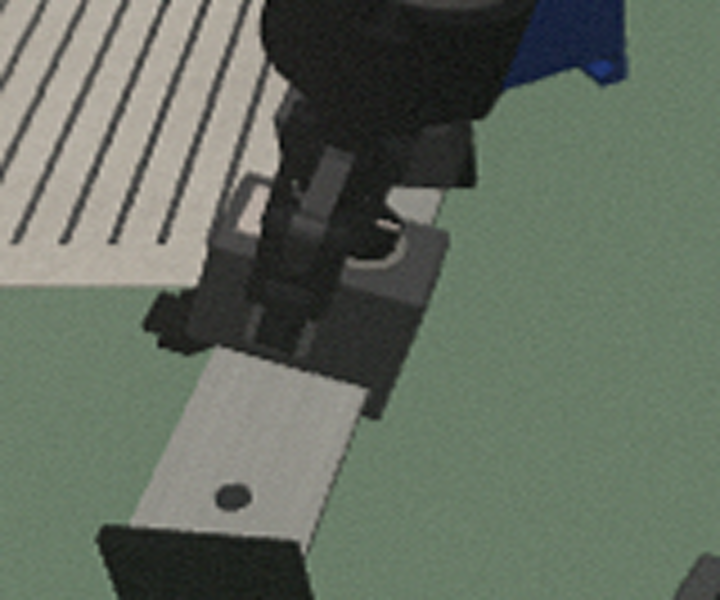

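View pics/wrist5.png

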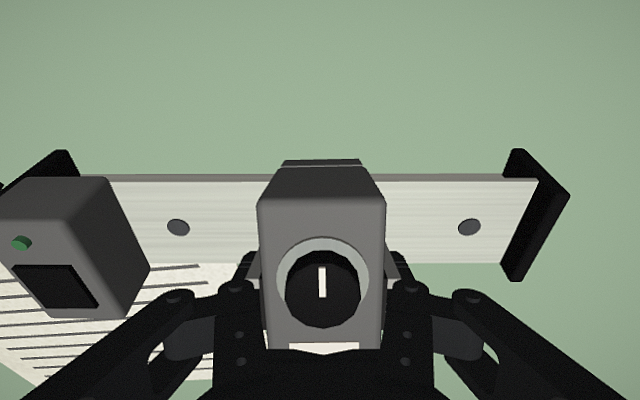

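The lip has gone under the robot-side edge, with the wall closed onto the edge at crop pixel (370,405). Contact came ~1 mm from where the model put the wall touching. Now I rock it down.

```bash
python3 - <<'E'
from h import *
for th,dz in ((.28,.0005),(.20,.0),(.13,-.0003),(.08,-.0005),(.04,-.0008),(0.0,-.001),(-.02,-.0015)):
    p,o=hook(RAIL,th,.0003,dz); c=manip.servo_line(p,rate=.04,frame=o,contact_N=45)
    st=manip.read_state(); print(th,c,round(st['clock'],2),np.round((st['tool_pos']-p)*1e3,2),np.round(st['ft_force'],1),np.round(st['moment'],2),round(st['ee_rot'][0],3))
    if c: break
manip.hold(.3); st=manip.read_state(); print(st['ft_force'],st['grip_width'])
s=manip.snapshot('side'); save(s,'side6')
b=cv2.resize(s['img'][110:260,170:330,::-1],None,fx=4.5,fy=4,interpolation=2);cv2.imwrite('pics/side6c.png',b)
E
```

```text
0.28 False 10.11 [1.03 0.09 0.16] [1.5 0.4 4.2] [ 0.4  -0.05  0.06] 2.859
0.2 False 10.37 [1.45 0.56 0.72] [1.2 2.6 7.7] [ 0.73 -0.18  0.04] 2.937
0.13 False 10.62 [1.94 0.71 1.19] [2.8 4.  8.4] [ 0.87 -0.69 -0.05] 3.005
0.08 False 10.87 [1.57 0.45 1.16] [2.7 2.8 9.7] [ 0.71 -0.2  -0.09] 3.056
0.04 False 11.12 [1.56 0.31 1.42] [ 1.3  2.1 11.9] [ 0.62 -0.05 -0.03] 3.095
0.0 False 11.37 [1.31 0.14 1.77] [-0.3  2.8 15. ] [ 0.49  0.37 -0.07] 3.136
-0.02 False 11.62 [1.08 0.12 3.12] [-7.4  3.7 26.1] [0.7  1.35 0.08] -3.128
[-8.04667908  2.93145723 25.32386387] 0.043366075630561225
```

View pics/side6c.png

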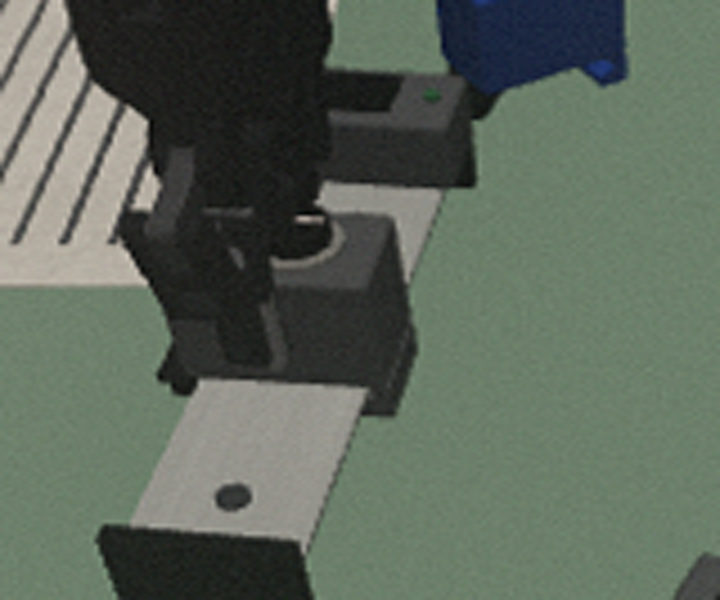

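```bash
cat > ov.py <<'E'
from h import *
import sys
def ov(c,name,box,sc,th=0):
    s=manip.snapshot(c); x0,x1,y0,y1=box
    b=cv2.resize(s['img'][y0:y1,x0:x1,::-1],None,fx=sc,fy=sc,interpolation=2)
    cv2.imwrite('pics/%s.png'%name,b)
    b=b.copy()
    for th,col in ((0,(0,0,255)),(.08,(0,255,255))):
        Rl=Rn.from_euler('y',-th).as_matrix(); R0=Rz(RAIL[2])
        pm=np.array([RAIL[0],RAIL[1],0])+R0@(np.array([-.030,0,.032])-Rl@np.array([-.030,0,.017]))
        V=np.array([[x,y,z] for z in(.017,.072) for x,y in((-.037,-.022),(.037,-.022),(.037,.022),(-.037,.022))])
        q=((proj(s,pm+V@(R0@Rl).T)-[x0,y0]+.5)*sc).astype(int)
        for i,j in((0,1),(1,2),(2,3),(3,0),(4,5),(5,6),(6,7),(7,4),(0,4),(1,5),(2,6),(3,7)): cv2.line(b,tuple(map(int,q[i])),tuple(map(int,q[j])),col,1)
    cv2.imwrite('pics/%so.png'%name,b)
E
python3 - <<'E'
from ov import *
ov('side','s7',(180,290,120,240),5)
ov('wrist','w7',(150,500,120,400),2)
E
```

```text
(no output)
```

View pics/s7o.png

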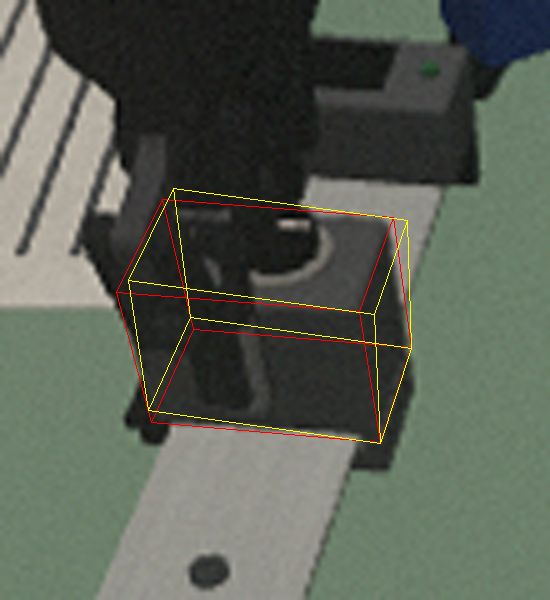

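View pics/w7.png

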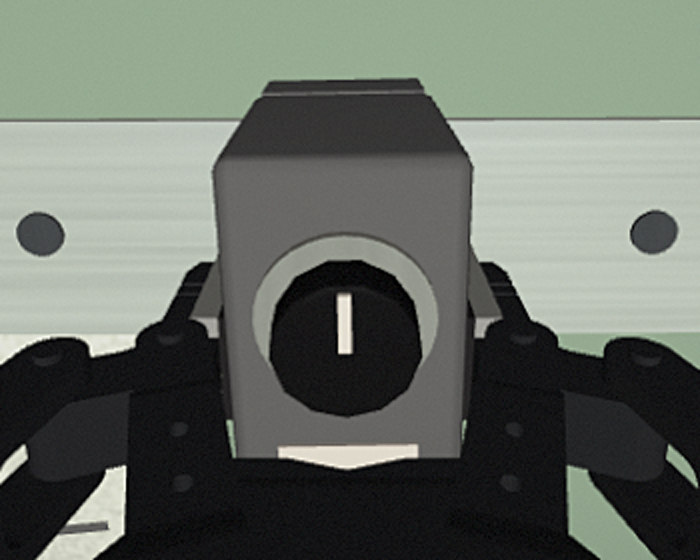

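```bash
python3 - <<'E'
from ov import *
def go(th,dx,dz):
    p,o=hook(RAIL,th,dx,dz); c=manip.servo_line(p,rate=.04,frame=o,contact_N=40); manip.hold(.1)
    st=manip.read_state(); print(th,c,round(st['clock'],2),np.round((st['tool_pos']-p)*1e3,2),np.round(st['ft_force'],1),np.round(st['moment'],2),round(st['ee_rot'][0],3))
go(-.05,.0005,-.003)
go(-.02,.0005,-.0)
go(0,.0005,.001)
go(0.03,.0005,.002)
ov('side','s8',(180,290,120,240),5)
E
```

```text
-0.05 False 12.42 [1.11 0.18 5.21] [-14.5   3.8  41.7] [0.93 2.98 0.12] -3.099
-0.02 True 12.72 [-0.23  0.31  1.21] [ 0.4 -1.  -2.5] [ 0.01 -0.05  0.01] -3.126
0 False 13.07 [-0.15  0.3  -0.13] [-0.9  1.   0.1] [ 0.32  0.15 -0.06] -3.141
0.03 False 13.43 [-0.8   0.29 -1.59] [  3.7   0.5 -12.2] [ 0.14 -0.31  0.08] 3.114
```

View pics/s8.png

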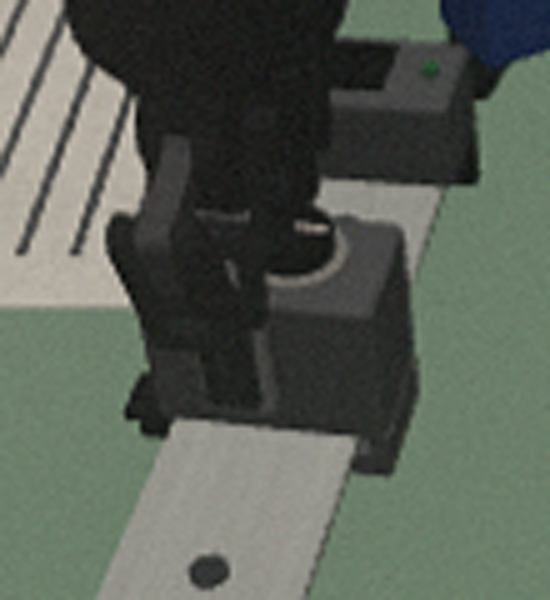

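Lifting it 2 mm and tilting it up meets 12 N of pull-back, so the foot appears to be latched. I return to neutral, press lightly, release and look.

```bash
python3 - <<'E'
from ov import *
def go(th,dx,dz):
    p,o=hook(RAIL,th,dx,dz); c=manip.servo_line(p,rate=.04,frame=o); manip.hold(.1)
    st=manip.read_state(); print(th,c,round(st['clock'],2),np.round((st['tool_pos']-p)*1e3,2),np.round(st['ft_force'],1),np.round(st['moment'],2))
go(-.01,.0003,-.0005); go(0,.0003,.0005)
manip.gripper_to(.066); st=manip.read_state(); print(st['grip_width'],st['ft_force'])
p=st['tool_pos']
manip.servo_line(p+[-.0,0,.10],rate=.12)
st=manip.read_state(); print(st['clock'],st['ft_force'])
ov('side','s9',(180,290,120,240),5)
ov('wrist','w9',(150,500,20,300),2)
E
```

```text
-0.01 False 13.82 [ 0.78 -0.02  1.13] [-1.2  0.8  4.6] [0.33 0.16 0.06]
0 False 14.18 [ 0.13 -0.28  0.06] [ 1.4 -0.1 -1.4] [-0.07 -0.53 -0.04]
0.06615544255211749 [-0.4113176  -0.03803975  0.22283407]
15.5083 [-0.06974796 -0.64669272  0.25767732]
```

View pics/s9o.png

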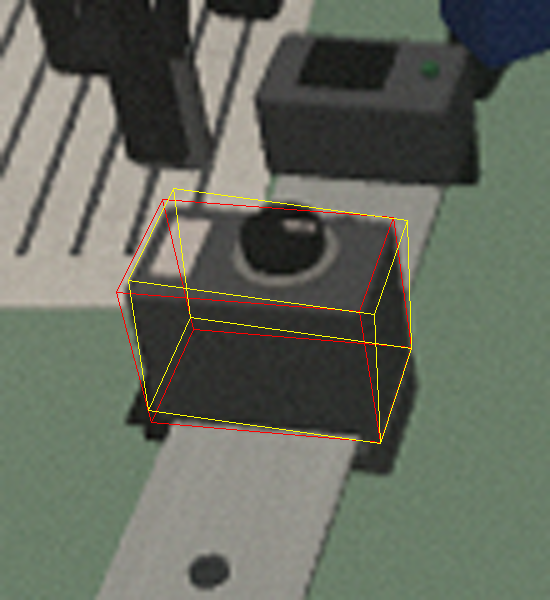

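View pics/s9.png

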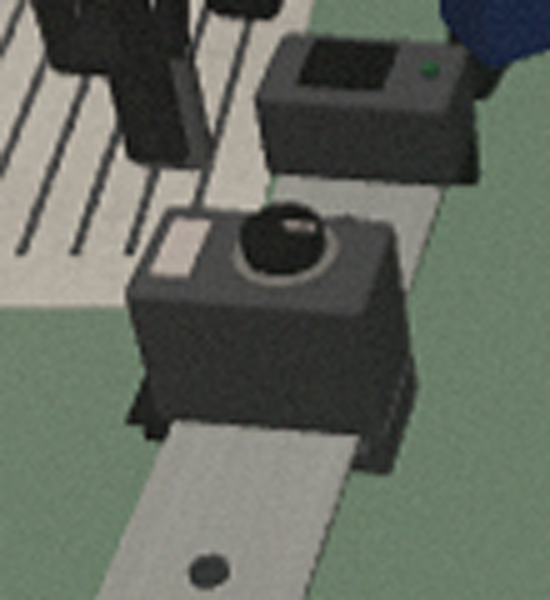

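View pics/w9o.png

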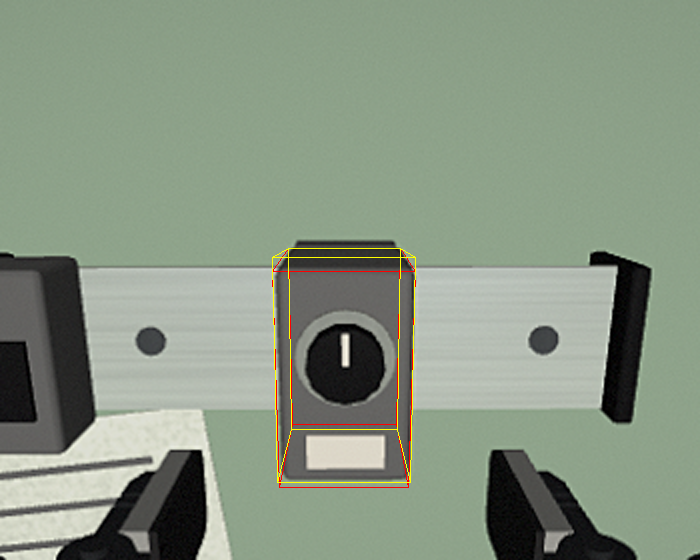

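```bash
python3 - <<'E'
from ov import *
manip.gripper_to(0.0)
R0=Rz(RAIL[2]); o=Rn.from_matrix(R0@RTM).as_euler('xyz')
for x in (.029,-.035):
    b=np.array([RAIL[0],RAIL[1],0])+R0@np.array([x-.001,0,0])
    up=b+[0,0,.087+manip.tips_ahead+.02]; 
    manip.servo_line(up,rate=.15,frame=o); manip.hold(.1)
    c=manip.servo_line(b+[0,0,.087+manip.tips_ahead-.006],rate=.03,contact_N=15 if x>0 else 6)
    st=manip.read_state(); print(x,c,round(st['clock'],2),'tip z',(st['tool_pos'][2]-manip.tips_ahead)*1e3,np.round(st['ft_force'],1))
    manip.servo_line(up,rate=.15)
manip.servo_line(up+[-.03,0,.10],rate=.2)
ov('side','s10',(180,290,120,240),5); ov('top','t10',(220,380,80,180),5)
print(manip.read_state()['clock'])
E
```

```text
0.029 True 17.45 tip z 87.2685762722798 [0.9 0.7 4. ]
-0.035 True 19.06 tip z 87.18079697730235 [-1.   0.6  6.2]
20.1167
```

View pics/t10o.png

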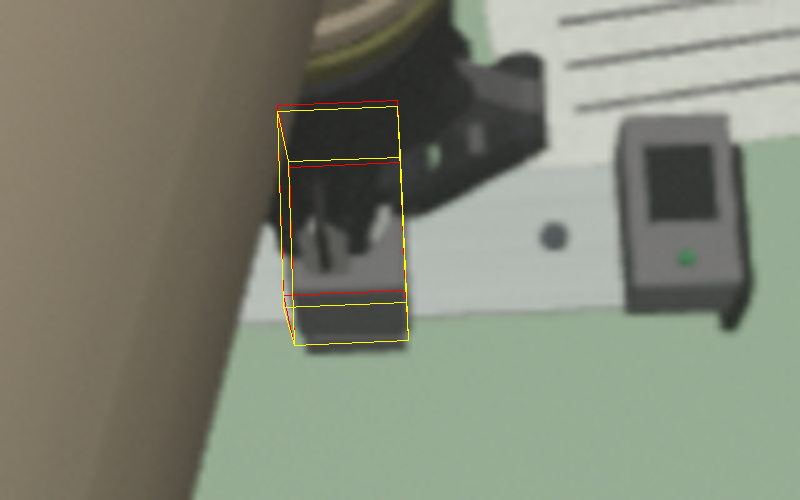

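View pics/s10.png

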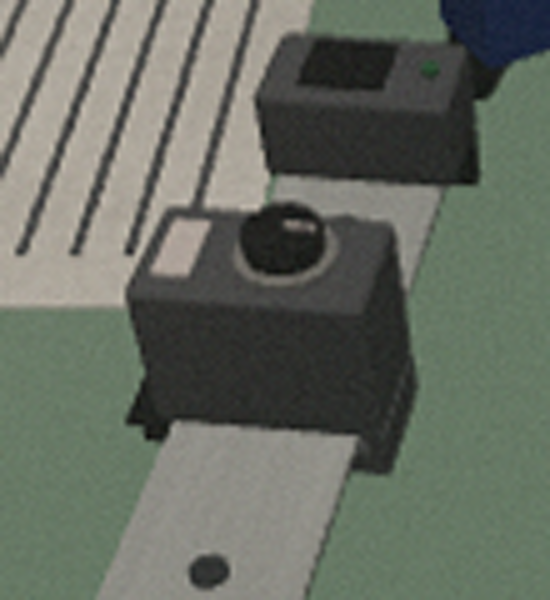

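```bash
python3 -c "
from rig import manip
manip.hold(.3);print(manip.read_state()['clock'],manip.read_state()['ft_force']);manip.close_job()"
```

```text
20.4167 [0.48732264 0.97601402 0.08591456]
the job is handed in; nothing more can be done
```

I clipped the grey dial timer onto the rail's free stretch and handed the job in at about 20.4 s. I tilted it about 0.36 rad, hooked the lip under the robot-side edge (the wall touched within about 1 mm of where I expected), rocked it down and let go.

- **Latched:** when I lifted and tilted it slightly, still gripped, it pulled back with 12 N. I had no clear force drop to mark the click and could not read the foot joint directly; the latch is inferred from this pull and from how flat it sits.
- **Flat:** touching the top near each end after release gave 87.3 mm at the foot and 87.2 mm at the lip (seated should be 87.0). That means a tilt of about 0.001 rad with the belly on the plate.
- **Position:** the wrist picture puts it near mid-stretch and in line with the rail, about 1 mm toward the robot. The side picture reads 2–3 mm that way, and both are inside the allowed range.
- **Clear of it:** the side picture did not change after the touches, and the arm was clear, with about 1 N on the tool.

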